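Change the brick bench over from clay mixer to shaker table

ROBOT

A 7-joint arm with a two-finger parallel gripper is mounted at the origin on the work surface. World frame = base frame: x ahead of the robot, y to its left, z up, the work surface at z = 0. Lengths are in m, angles in rad, forces in N, time in s.
With the tool pointing down it reaches from about 0.4 to 0.85 m from the base axis. Payload 4.5 kg.
Tool frame: the origin (TCP) lies at the very end of the fingers, on their centre line; the grasp point (between the pads) lies 19 mm behind it (r.grip_depth is the distance from the TCP to the grasp point, in m); z points along the fingers, x is the direction in which the jaws open and shut, and the axes are right-handed (so a half turn about z gives the same grasp; the last joint's range is limited). The gripper opens to 88 mm and grips with 3 to 60 N. Pads are 18 mm wide; open, the fingers measure 123 mm over their backs; the gripper's body (75 mm by 187 mm) begins 45 mm behind the grasp point.
Start: joints at [1.158, 0.689, -0.195, 1.565, 0.157, 0.902, -0.215], TCP at [0.27, -0.564, 0.2] pointing down, gripper open.
Joint ranges: [-3.01, 3.01], [-0.46, 2.08], [-1.47, 1.51], [0.13, 2.56], [-1, 4.14], [0.04, 2.09], [-2.66, 2.66]. Speed limits (rad/s): [2.57, 2.57, 3.14, 3.14, 3.14, 3.14, 3.14].

INTERFACE

Orientations are given as a unit quaternion [x, y, z, w].
In Python, from plant import r gives the robot as it stands. The module is installed in compiled form; this text tells all that it offers.
- The arm moves only by the shell command python3 -m jog 'ROWS' [FORCE]. ROWS is JSON, a list of rows, each a list of 5 numbers: the shift along the tool's x, y, z in units of 1 m (1.0 is 1 m), then the turn about the tool's z in units of 360 degrees (1.0 is 360 degrees), then the closure, from 0 (fully open) to 1 (shut). In form: [[dx, dy, dz, yaw, fingers], ...]. A call has 1 to 20 rows; each row shifts and turns the commanded pose from where the row before left it, along the tool's axes as they then stand; what a row does not reach is not made up. A row lasts 1/10 s, in which the tool goes at most 50 mm and 8.59 degrees, less where a joint would pass 70% of its speed; a pose out of reach is approached as far as the arm can. A call with a number of a shift or a turn outside -1 to 1 is refused whole. A call with a gripper value outside its range is refused whole. The fingers move at their own pace and stop on an object; FORCE is the grip in N (left out, the last holds). Time passes only in rows, so rows that do not move let the fingers close. It gives the time, the measured TCP pose, the force and the opening at its end, in the units of the state.
- r.get_state(): the state, without advancing time (a new reading comes with each control period).
- r.snapshot(name): name is "scene" or "top"; returns the picture (420x560x3 uint8, red, green, blue); there is no depth.
- r.get_calibration(name): a dict with "mtx" (3x3 intrinsics, pixels), "dist" ([k1, k2, p1, p2, k3] as OpenCV has them; the pictures are not rectified), "R" (3x3) and "t" (3): a world point X has camera coordinates R X + t. Camera axes: x right, y down, z forward; pixel columns grow to the right and rows downward; lengths in m; the calibration is good to about 2 mm. A picture is of the moment at which its call begins. get_calibration takes no time and is no camera call.
- r.finish_job(): hands the job in, once; it reports no verdict.
Trained networks look in the newest picture that a camera, given by its name, has taken for a name from the list of things; names that differ only in an ending like _2 or _b are one class to them, and where a whole thing is asked for, a point or a joint stands for the part that bears it (a point fixed in the world has none). Each returns a list of dicts, best first, with "score" (0 to 1); they miss things now and then, are a little off and sometimes report something else, mostly with a low value. They report only what shows in the picture. A call takes as long as a camera call.
- r.cut_out(thing, camera): "pixels" (420x560 bool, what is visible of it) and "rect" ([left, top, right, bottom] in pixels, round what is visible of it).
The state is a dict: "clock": time; "q": joint angles; "qd": joint speeds; "joint_torque": joint torques, N m; "tool_pos": TCP position; "eef_rot": TCP orientation; "contact_force": force on the tool from outside, world axes, zero at the start; "moment": the same for the moment, N m; "opening": opening from 0.0 (shut) to 1.0 (fully open).
Only numpy, scipy, OpenCV 4.12 (cv2) and the standard library are available. Lean on these libraries where they do the work, as an engineer would, in place of code of your own. Each camera call takes 0.05 s, during which the arm holds its last target.

TASK

The clay is mixed: switch the mixer off at the isolator with the red handle, and then switch the shaker table on at the isolator with the blue handle, each handle fully round into its detent. The two machines share one supply, so they must never both be on; leave the black-handled isolator of the extractor fan on.

Things in the scene. Friction and masses are not known exactly. Their poses are not given: they have to be found in the camera images.
- mixer_switch (a joint): red handle, isolator of the clay mixer: 0 = OFF (pointer at white dot, 30 degrees left of the far side of its box), 1.05 rad = ON (green dot, 30 degrees right); grows clockwise seen from above. Starts ON. Sprung detents and stops at both ends: about 0.1 N m to turn; let go past half-way it snaps to the nearer end.
- mixer_switch_grip (a point): on the turning axis of the red handle, mid-grip, 90 mm above the bench. Turns with the handle: x points along the bar to its pointer end (white line on top), z up. Bar 66 mm long, 14 thick, top 106 and foot 70 mm above the bench, on a 44 mm round hub (its top at 70 mm). Under it a fixed grey box 110 x 110 x 60 mm, yellow top plate, turned up to 23 degrees; conduit on its far side.
- shaker_switch (a joint): blue handle, isolator of the shaker table: 0 = OFF (pointer at white dot, 30 degrees left of the far side of its box), 1.05 rad = ON (green dot, 30 degrees right); grows clockwise seen from above. Starts OFF. Sprung detents and stops at both ends: about 0.1 N m to turn; let go past half-way it snaps to the nearer end.
- shaker_switch_grip (a point): on the turning axis of the blue handle, mid-grip, 90 mm above the bench. Turns with the handle: x points along the bar to its pointer end (white line on top), z up. Bar 66 mm long, 14 thick, top 106 and foot 70 mm above the bench, on a 44 mm round hub (its top at 70 mm). Under it a fixed grey box 110 x 110 x 60 mm, yellow top plate, turned up to 23 degrees; conduit on its far side.
- fan_switch (a joint): black handle, isolator of the extractor fan: 0 = OFF (pointer at white dot, 30 degrees left of the far side of its box), 1.05 rad = ON (green dot, 30 degrees right); grows clockwise seen from above. Starts ON and must stay ON. Sprung detents and stops at both ends: about 0.1 N m to turn; let go past half-way it snaps to the nearer end. Same make as the red one; three in a row, over 165 mm apart.

How it is judged:
By the outcome, as a careful person would: the job done as asked, in the order asked, and still so for the second after the job is handed in, with the robot touching nothing.
It also fails if it takes over 51 s, if anything falls off the work surface, if the arm or the gripper's body presses on something with over 40 N, if the wrist force passes 120 N, or if a joint passes its speed limit or range.

## Working session

There is one attempt and no reset: what is moved stays moved. The work goes in short steps, Python scripts to look and compute and a shell command to move; the robot and the scene stay as the last step left them, time stands still between calls to the robot, and variables do not carry over. Pictures are saved under pics/ and viewed, and the job is handed in when it is done.

```bash
mkdir -p pics; python3 - <<'E'
from plant import r
import cv2
s=r.get_state();print(s)
for n in("scene","top"):
    im=r.snapshot(n);cv2.imwrite(f"pics/{n}0.png",im[:,:,::-1])
    c=r.get_calibration(n);print(n,c)
E
```

```text
{'clock': 0.0, 'q': array([ 1.1578099 ,  0.6899753 , -0.19452883,  1.56635609,  0.15731551,
        0.90252439, -0.21509343]), 'qd': array([-0.00055573,  0.00075039, -0.00059998,  0.00024371, -0.0003902 ,
        0.00025926, -0.00081481]), 'joint_torque': array([-2.20872180e-04, -5.27551746e+01, -1.26656268e+00, -1.53425735e+01,
       -5.25402557e-02,  6.64131498e-03,  1.62667666e-04]), 'tool_pos': array([ 0.26968403, -0.56302359,  0.1989127 ]), 'eef_rot': array([ 8.46218289e-01, -5.32835560e-01, -8.26398737e-04, -4.35590360e-04]), 'contact_force': array([ 0.05743211,  0.52294459, -0.35579413]), 'moment': array([ 0.01610092, -0.00530303, -0.02892278]), 'opening': 0.9992502828092699}
scene {'mtx': array([[508.20748118,   0.        , 288.42167185],
       [  0.        , 508.20748118, 213.64433197],
       [  0.        ,   0.        ,   1.        ]]), 'dist': array([-0.06622838,  0.        ,  0.        ,  0.        ,  0.        ]), 'R': array([[ 0.68724386,  0.72611689, -0.02121646],
       [ 0.40971876, -0.41157116, -0.81408828],
       [-0.59985533,  0.55078439, -0.58035346]]), 't': array([-0.40121695, -0.11456217,  1.37000026])}
top {'mtx': array([[545.80287846,   0.        , 282.0995213 ],
       [  0.        , 545.80287846, 205.26406036],
       [  0.        ,   0.        ,   1.        ]]), 'dist': array([-0.16492836,  0.        ,  0.        ,  0.        ,  0.        ]), 'R': array([[-9.00497517e-03, -9.99959442e-01, -1.55015107e-04],
       [-9.91527278e-01,  8.94912988e-03, -1.29590011e-01],
       [ 1.29586143e-01, -1.01325313e-03, -9.91567650e-01]]), 't': array([0.02387691, 0.57028636, 1.03528668])}
```

View pics/top0.png

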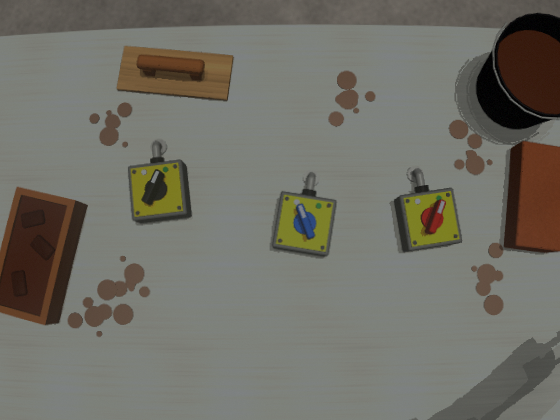

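View pics/scene0.png

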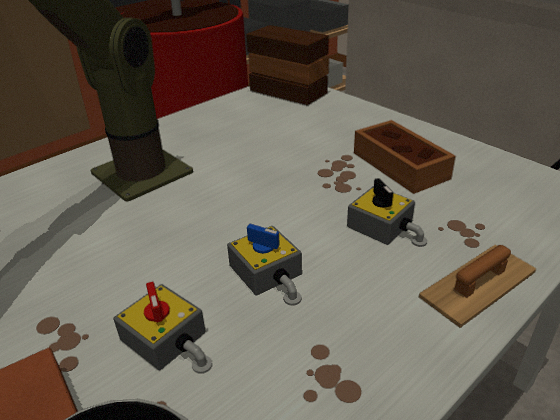

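The top view shows three boxes: black handle at about (155,188), blue at (305,222) and red at (433,217). The scene view agrees. Next I'll measure the handles in both cameras.

```bash
cat > h.py <<'E'
import numpy as np,cv2
from plant import r
def ray(cam,px):
    c=r.get_calibration(cam);n=cv2.undistortPoints(np.array(px,float).reshape(-1,1,2),c["mtx"],c["dist"]).reshape(-1,2)
    d=np.c_[n,np.ones(len(n))]@c["R"];o=-c["R"].T@c["t"];return o,d
def onz(cam,px,z):
    o,d=ray(cam,px);return o+d*((z-o[2])/d[:,2])[:,None]
def proj(cam,X):
    c=r.get_calibration(cam);p,_=cv2.projectPoints(np.array(X,float).reshape(-1,1,3),cv2.Rodrigues(c["R"])[0],c["t"],c["mtx"],c["dist"]);return p.reshape(-1,2)
E
python3 - <<'E'
from h import *
for cam in("top","scene"):
  im=cv2.imread(f"pics/{cam}0.png")
  hsv=cv2.cvtColor(im,cv2.COLOR_BGR2HSV)
  # yellow plates
  m=cv2.inRange(hsv,(22,140,90),(35,255,255))
  k=cv2.morphologyEx(m,cv2.MORPH_CLOSE,np.ones((5,5)))
  cs,_=cv2.findContours(k,cv2.RETR_EXTERNAL,cv2.CHAIN_APPROX_NONE)
  for c in cs:
    if cv2.contourArea(c)<400: continue
    h=cv2.convexHull(c).reshape(-1,2)
    P=onz(cam,h,0.061)[:,:2]
    rc=cv2.minAreaRect((P*1000).astype(np.float32)); print(cam,"plate",[np.round(v,1) for v in rc], h.mean(0))
  for t in("mixer_switch","shaker_switch","fan_switch"):
    for d in r.cut_out(t,cam):
      print(cam,t,round(d["score"],2),d["rect"],d["pixels"].sum())
im=cv2.imread("pics/top0.png")
c=cv2.resize(im[150:270,120:480],None,fx=2.2,fy=2.2,interpolation=cv2.INTER_CUBIC)
cv2.imwrite("pics/c.png",c)
cv2.imwrite("pics/red.png",cv2.resize(im[170:270,380:480],None,fx=6,fy=6,interpolation=cv2.INTER_CUBIC))
cv2.imwrite("pics/blue.png",cv2.resize(im[170:270,255:355],None,fx=6,fy=6,interpolation=cv2.INTER_CUBIC))
E
```

```text
top plate [array([533.6, -23.2]), array([94.9, 94.9]), np.float64(80.0)] [303.75 222.5 ]
top plate [array([ 539.3, -270. ]), array([95.7, 95.8]), np.float64(7.9)] [430.82352941 218.94117647]
top plate [array([601.3, 263.8]), array([95.8, 95.4]), np.float64(6.6)] [154.9375 186.625 ]
top mixer_switch 0.7 [420.5, 200.5, 446.8, 233.4] 557
top shaker_switch 0.65 [293.4, 206.9, 317.1, 238.5] 504
top fan_switch 0.82 [138.0, 168.8, 164.4, 203.4] 605
scene plate [array([ 542.2, -268.5]), array([97. , 96.7]), np.float64(7.8)] [158.8 312. ]
scene plate [array([536.6, -21.5]), array([97. , 96.8]), np.float64(80.2)] [257.15384615 248.76923077]
scene plate [array([604.4, 264.8]), array([97.3, 97.3]), np.float64(6.4)] [380.6875 202.    ]
scene mixer_switch 0.83 [144.0, 283.3, 171.6, 320.4] 608
scene shaker_switch 0.74 [246.3, 222.2, 281.1, 253.1] 737
scene fan_switch 0.67 [368.2, 174.7, 394.1, 208.5] 462
scene fan_switch 0.24 [245.7, 224.2, 278.0, 252.1] 682
```

View pics/red.png

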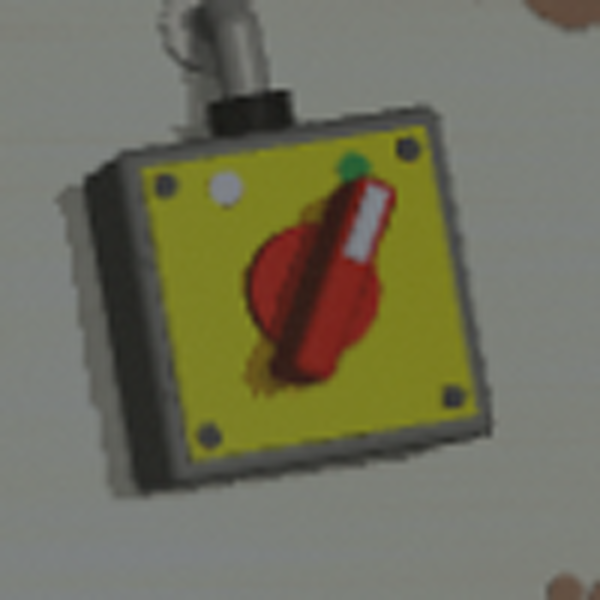

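View pics/blue.png

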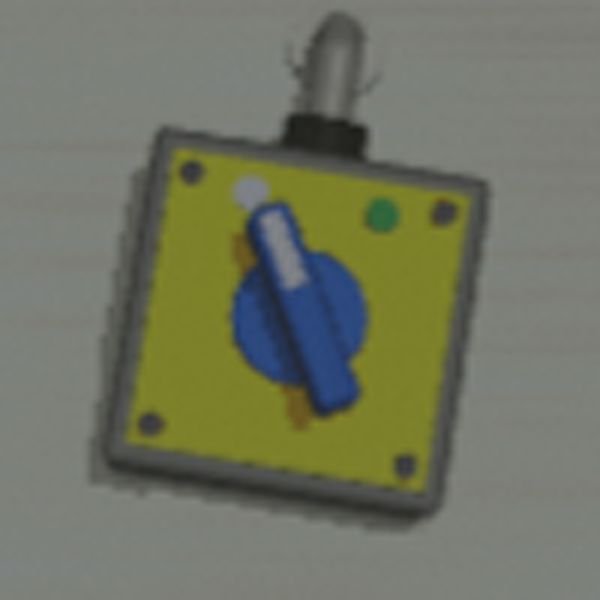

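```bash
cat >> h.py <<'E'
def go(xy,z,az):
    # tool-frame shift after yawing, plus yaw turns needed (tool assumed down)
    from scipy.spatial.transform import Rotation as Ro
    s=r.get_state();M=Ro.from_quat(s["eef_rot"]).as_matrix()
    a=np.degrees(np.arctan2(M[1,0],M[0,0]));dyaw=(a-az+180)%360-180
    d=np.array([*xy,z])-s["tool_pos"]
    print("az",a.round(2),"yaw turns",(dyaw/360).round(4),"shift now",(M.T@d).round(4),"shift after yaw",((M@Ro.from_euler('z',dyaw,degrees=True).as_matrix()).T@d).round(4),"tilt",M[:,2].round(4),"F",s["contact_force"].round(1),"t",s["clock"],"q",s["q"].round(2),"open",round(s["opening"],3),s["tool_pos"].round(4))
def bar(im,cam,c,az):
    c=np.array(c);e=np.array([np.cos(np.radians(az)),np.sin(np.radians(az))]);n=np.array([-e[1],e[0]])
    P=np.array([[*(c+e*a+n*b),.106] for a,b in((.033,.007),(-.033,.007),(-.033,-.007),(.033,-.007))])
    cv2.polylines(im,[np.round(proj(cam,P)*16).astype(int)],True,(0,255,255),1,shift=4)
E
python3 - <<'E'
from h import *
B={}
im=cv2.imread("pics/top0.png");im2=cv2.imread("pics/scene0.png")
for i,cam in((im,"top"),(im2,"scene")):
  bar(i,cam,(.5407,-.2693),-22.1);bar(i,cam,(.535,-.0224),19.8)
a=[im[170:270,380:480],im[170:270,255:355],im2[260:360,110:210],im2[195:295,210:310]]
a=[cv2.resize(x,None,fx=3,fy=3) for x in a]
cv2.imwrite("pics/fit.png",np.vstack([np.hstack(a[:2]),np.hstack(a[2:])]))
go((.5407,-.2693),.15,-112.1)
E
```

```text
az -64.4 yaw turns 0.1325 shift now [-0.1485 -0.3713  0.0497] shift after yaw [-0.3745 -0.1401  0.0497] tilt [-1.e-04  1.e-04 -1.e+00] F [-0.  -0.  -1.1] t 0.4 q [ 1.16  0.69 -0.19  1.57  0.16  0.9  -0.22] open 0.997 [ 0.27   -0.5636  0.1997]
```

View pics/fit.png

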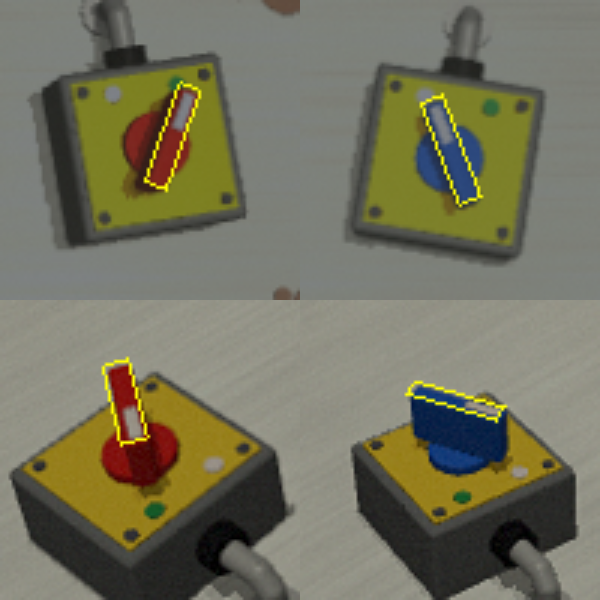

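The predicted bar outlines match both handles in both views, so I'll use these positions. I'll yaw first, then travel at z≈0.2.

```bash
python3 -m jog '[[0,0,0,0.0221,0],[0,0,0,0.0221,0],[0,0,0,0.0221,0],[0,0,0,0.0221,0],[0,0,0,0.0221,0],[0,0,0,0.022,0],[-0.0312,-0.0117,0,0,0],[-0.0312,-0.0117,0,0,0],[-0.0312,-0.0117,0,0,0],[-0.0312,-0.0117,0,0,0],[-0.0312,-0.0117,0,0,0],[-0.0312,-0.0117,0,0,0],[-0.0312,-0.0117,0,0,0],[-0.0312,-0.0117,0,0,0],[-0.0312,-0.0117,0,0,0],[-0.0312,-0.0117,0,0,0],[-0.0312,-0.0117,0,0,0],[-0.0312,-0.0117,0,0,0],[0,0,0,0,0],[0,0,0,0,0]]' 40
python3 -c "
from h import *
go((.5407,-.2693),.078,-112.1)"
```

```text
clock: 2.4
tool_pos: [0.5413, -0.2689, 0.1996]
eef_rot: [-0.559, 0.829, 0.0, -0.0]
contact_force: [-0.5, -0.5, -0.0]
opening: 1.0
az -111.99 yaw turns 0.0003 shift now [0.0006 0.0004 0.1216] shift after yaw [0.0006 0.0004 0.1216] tilt [-3.e-04 -1.e-04 -1.e+00] F [-0.5 -0.5 -0. ] t 2.4 q [ 0.33  0.66  0.1   1.64 -0.08  0.85 -1.5 ] open 1.0 [ 0.5413 -0.2689  0.1996]
```

```bash
python3 -m jog '[[0,0,0.03,0,0],[0,0,0.03,0,0],[0,0,0.03,0,0],[0,0,0.02,0,0],[0,0,0.0116,0,0],[0,0,0,0,0],[0,0,0,0,1],[0,0,0,0,1],[0,0,0,0,1],[0,0,0,0,1],[0,0,0,0,1],[0,0,0,0,1],[0,0,0,0,1],[0,0,0,0,1]]' 40
python3 -c "
from h import *
go((.5407,-.2693),.078,-112.1)"
```

```text
clock: 3.8
tool_pos: [0.541, -0.2696, 0.0781]
eef_rot: [-0.558, 0.83, -0.0, -0.0]
contact_force: [0.7, 0.3, 0.5]
opening: 0.299
az -112.1 yaw turns 0.0 shift now [-0.0001  0.0004  0.0001] shift after yaw [-0.0001  0.0004  0.0001] tilt [ 0. -0. -1.] F [0.7 0.3 0.5] t 3.8 q [ 0.35  0.82  0.07  1.74 -0.09  0.58 -1.48] open 0.299 [ 0.541  -0.2696  0.0781]
```

```bash
python3 -m jog '[[0,0,0,0,1],[0,0,0,0,1],[0,0,0,0,1],[0,0,0,0,1],[0,0,0,0,1],[0,0,0,0,1]]' 40
```

```text
clock: 4.4
tool_pos: [0.541, -0.2696, 0.0781]
eef_rot: [-0.558, 0.83, -0.0, -0.0]
contact_force: [-0.5, -0.1, -0.7]
opening: 0.008
```

The jaws shut almost fully, so they aren't holding the bar. I'll look.

```bash
python3 - <<'E'
from h import *
a=[]
for n in("top","scene"):
    im=r.snapshot(n)[:,:,::-1];cv2.imwrite(f"pics/{n}1.png",im)
    c=im[150:290,360:500] if n=="top" else im[240:380,90:230]
    a.append(cv2.resize(c,None,fx=2.8,fy=2.8,interpolation=cv2.INTER_CUBIC))
cv2.imwrite("pics/z1.png",np.hstack(a)); s=r.get_state();print(s["opening"],s["moment"],s["contact_force"])
E
```

```text
0.008464374811136113 [ 0.04251911 -0.01485612 -0.0659865 ] [ 0.16761025  0.20313496 -0.43835959]
```

View pics/z1.png

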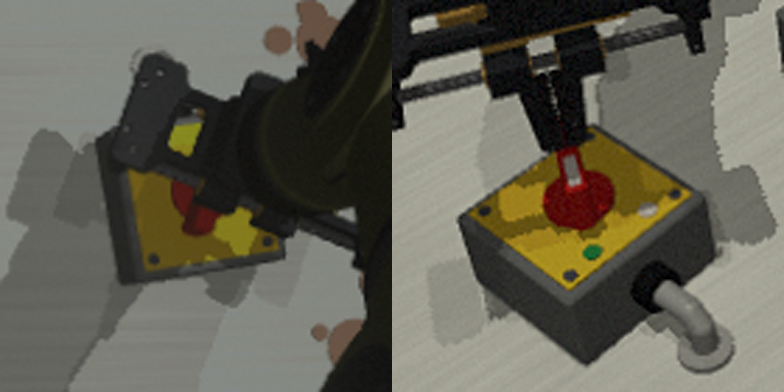

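View pics/scene1.png

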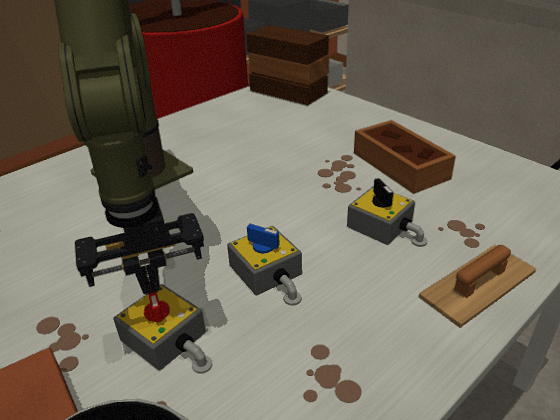

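```bash
python3 - <<'E'
from h import *
im=cv2.imread("pics/scene1.png");a=cv2.resize(im[255:335,110:200],None,fx=6,fy=6,interpolation=cv2.INTER_CUBIC)
b=cv2.imread("pics/scene1.png");bar(b,"scene",(.5407,-.2693),-22.1)
p=proj("scene",[[.541,-.2696,.078],[.541,-.2696,.106]]);print(p)
for q in p: cv2.circle(b,tuple(np.round(q).astype(int)),1,(255,0,255),-1)
b=cv2.resize(b[255:335,110:155+20],None,fx=4,fy=6)
cv2.imwrite("pics/z2.png",np.hstack([np.clip(a*1.8,0,255).astype(np.uint8),b]))
E
```

```text
[[154.00439446 305.23133316]
 [150.98635149 293.26835976]]
```

View pics/z2.png

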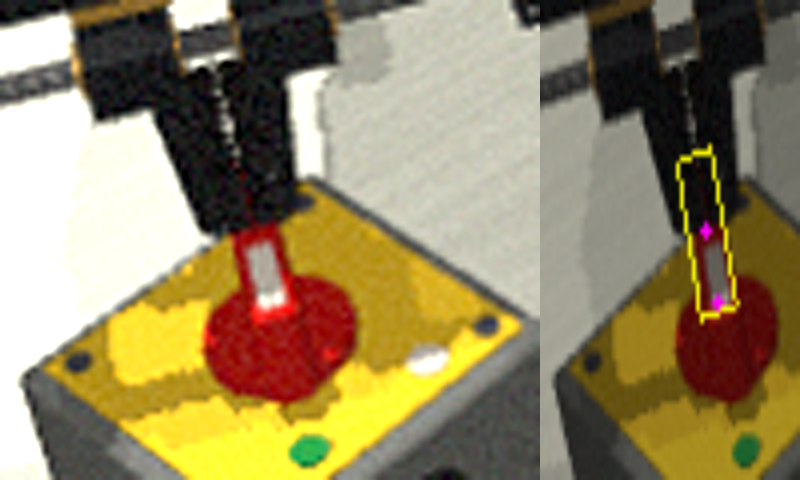

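```bash
python3 - <<'E'
from h import *
im=cv2.imread("pics/top1.png")
P=[[.541,-.2696,.078],[.541,-.2696,.106],[.541,-.2696,.15]]
p=proj("top",P);print(p)
a=np.clip(im[160:290,390:520]*2.2,0,255).astype(np.uint8)
a=cv2.resize(a,None,fx=4.5,fy=4.5,interpolation=cv2.INTER_CUBIC)
for q,c in zip(p,[(255,0,255),(255,255,0),(255,255,255)]): cv2.circle(a,tuple(np.round((q-[390,160])*4.5).astype(int)),3,c,-1)
cv2.imwrite("pics/z3.png",a)
E
```

```text
[[433.2697398  216.44767856]
 [437.35019193 214.79763346]
 [444.21838924 212.01627366]]
```

View pics/z3.png

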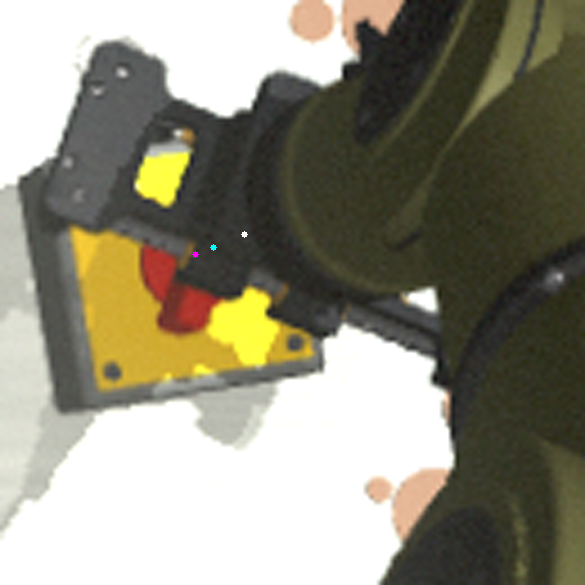

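The fingers seem to have closed on air just above the bar: their tips show near (150,293), which fits z≈0.105 rather than the reported 0.078. I'll raise the tool and check where the tips really are, shut and then open.

```bash
cat > snap.py <<'E'
from h import *
import sys
k=sys.argv[1]
print(r.grip_depth)
im=r.snapshot("scene")[:,:,::-1];cv2.imwrite(f"pics/s_{k}.png",im)
s=r.get_state();t=s["tool_pos"];print(t,s["opening"])
a=np.clip(im[215:335,90:230]*1.8,0,255).astype(np.uint8);a=cv2.resize(a,None,fx=5,fy=5,interpolation=cv2.INTER_CUBIC)
for dz,c in((0,(255,0,255)),(.02,(0,255,0)),(.04,(255,255,0))):
    q=proj("scene",t+[0,0,dz])[0];cv2.circle(a,tuple(np.round((q-[90,215])*5).astype(int)),3,c,-1)
cv2.imwrite(f"pics/sz_{k}.png",a)
E
python3 -m jog '[[0,0,-0.03,0,1],[0,0,-0.03,0,1],[0,0,0,0,1],[0,0,0,0,1]]'; python3 snap.py a
python3 -m jog '[[0,0,0,0,0],[0,0,0,0,0],[0,0,0,0,0],[0,0,0,0,0],[0,0,0,0,0],[0,0,0,0,0],[0,0,0,0,0],[0,0,0,0,0],[0,0,0,0,0],[0,0,0,0,0]]'; python3 snap.py b; python3 -c "
import cv2,numpy as np
cv2.imwrite('pics/ab.png',cv2.resize(np.vstack([cv2.imread('pics/sz_a.png'),cv2.imread('pics/sz_b.png')])[:, :],(350,600)))"
```

```text
clock: 4.9
tool_pos: [0.5413, -0.2697, 0.1386]
eef_rot: [-0.558, 0.83, -0.001, 0.0]
contact_force: [0.3, 0.8, 0.6]
opening: 0.008
0.0187
[ 0.54061995 -0.26927726  0.13773658] 0.005015844700252269
clock: 5.95
tool_pos: [0.541, -0.2696, 0.1381]
eef_rot: [-0.558, 0.83, -0.0, 0.0]
contact_force: [-1.3, -0.2, 0.7]
opening: 0.887
0.0187
[ 0.54101356 -0.26958226  0.13813412] 0.934233054186796
```

View pics/sz_a.png

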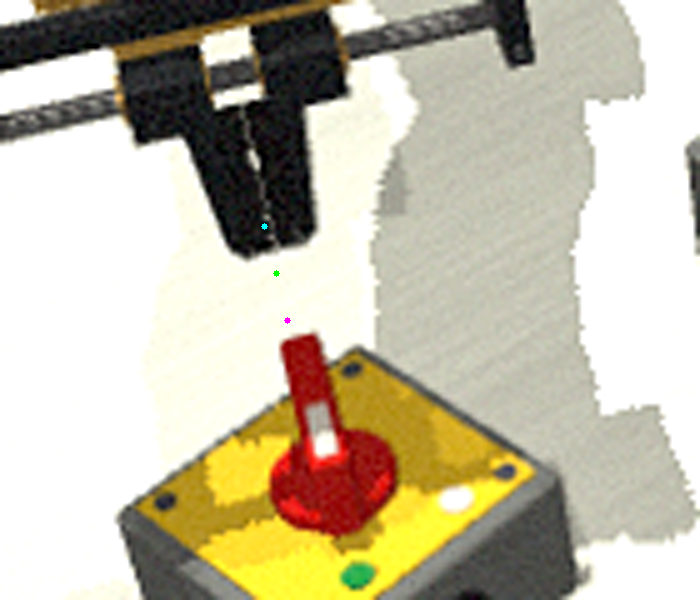

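View pics/sz_b.png

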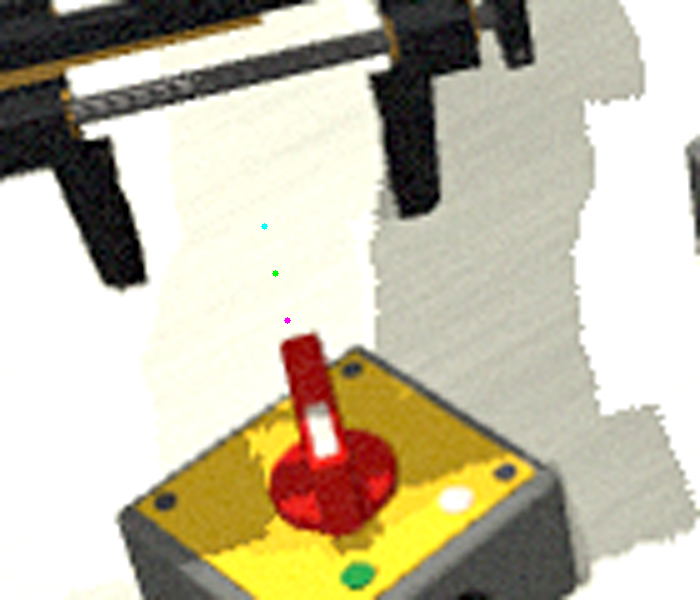

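```bash
python3 - <<'E'
from h import *
im=r.snapshot("top")[:,:,::-1]
s=r.get_state();t=s["tool_pos"]
from scipy.spatial.transform import Rotation as Ro
M=Ro.from_quat(s["eef_rot"]).as_matrix()
a=np.clip(im[130:270,370:510]*2.5,0,255).astype(np.uint8);a=cv2.resize(a,None,fx=4.2,fy=4.2,interpolation=cv2.INTER_CUBIC)
for dz,c in((0,(255,0,255)),(.03,(255,255,0))):
  for sx in(-.05,.05):
    q=proj("top",t+M[:,0]*sx+[0,0,dz])[0];cv2.circle(a,tuple(np.round((q-[370,130])*4.2).astype(int)),4,c,-1)
cv2.imwrite("pics/z4.png",a)
for nm,px in(("L",(115,272.4)),("R",(174,258))):
  for z in(.138,.168): print(nm,z,onz("scene",[px],z)[0].round(4))
print("axis x",M[:,0])
E
```

```text
L 0.138 [ 0.4889 -0.3002  0.138 ]
L 0.168 [ 0.5243 -0.3116  0.168 ]
R 0.138 [ 0.527  -0.2094  0.138 ]
R 0.168 [ 0.5604 -0.2257  0.168 ]
axis x [-3.76214532e-01 -9.26532581e-01  5.92916200e-05]
```

View pics/z4.png

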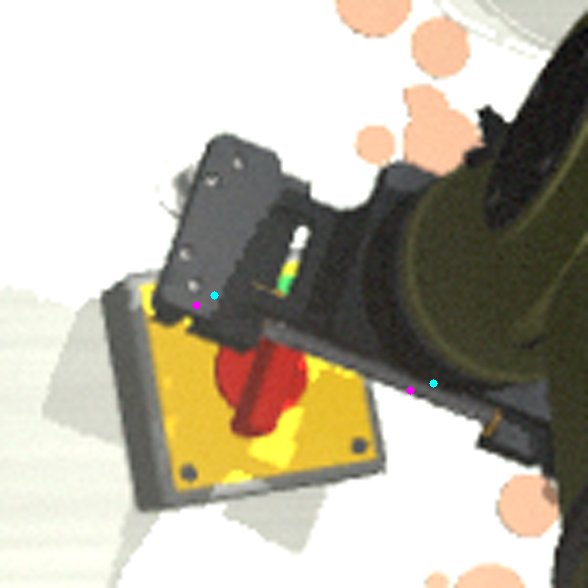

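Triangulating both open tips gives the right xy, but the real tips sit about 30 mm above the reported z. The finger length looks normal, so this is a height offset. I'll go down to reported z≈0.049 (true ≈0.079), watching the force.

```bash
python3 -m jog '[[0,0,0.02,0,0],[0,0,0.02,0,0],[0,0,0.02,0,0],[0,0,0.01,0,0],[0,0,0.01,0,0],[0,0,0.004,0,0],[0,0,0.004,0,0],[0,0,0,0,0]]' 40; python3 snap.py c
```

```text
clock: 6.85
tool_pos: [0.5411, -0.2696, 0.0502]
eef_rot: [-0.558, 0.83, -0.0, 0.0]
contact_force: [0.5, -0.2, -0.3]
opening: 0.997
0.0187
[ 0.54125982 -0.26972036  0.05042464] 1.0027730404619706
```

View pics/sz_c.png

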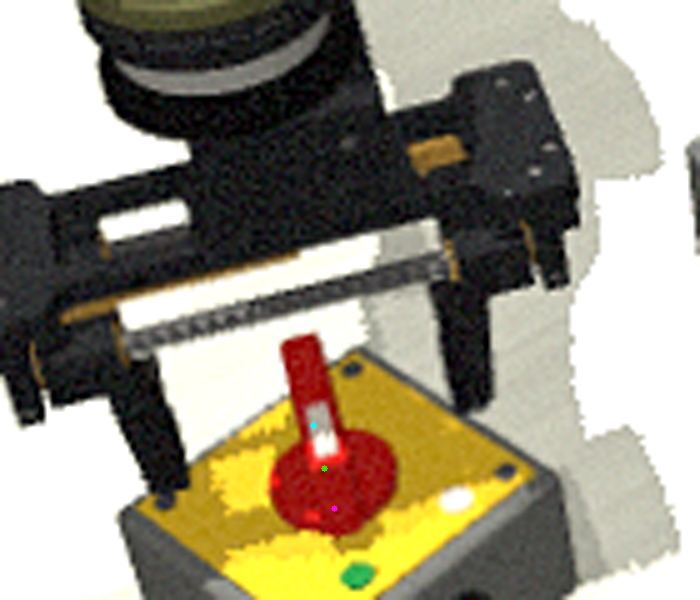

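The tips now straddle the bar, with their midpoint at true z≈0.079. Closing.

```bash
python3 -m jog '[[0,0,0,0,1],[0,0,0,0,1],[0,0,0,0,1],[0,0,0,0,1],[0,0,0,0,1],[0,0,0,0,1],[0,0,0,0,1],[0,0,0,0,1],[0,0,0,0,1],[0,0,0,0,1],[0,0,0,0,1],[0,0,0,0,1]]' 40; python3 -c "
from h import *
go((.5407,-.2693),.05,-112.1);print(r.get_state()['moment'])"
```

```text
clock: 8.1
tool_pos: [0.5411, -0.2695, 0.0501]
eef_rot: [-0.559, 0.829, 0.0, 0.0]
contact_force: [0.8, 0.5, 0.0]
opening: 0.155
az -112.09 yaw turns 0.0 shift now [-0.      0.0004  0.0001] shift after yaw [-0.      0.0004  0.0001] tilt [ 1.e-04  1.e-04 -1.e+00] F [0.8 0.5 0. ] t 8.1 q [ 0.35  0.87  0.06  1.75 -0.1   0.53 -1.48] open 0.155 [ 0.5411 -0.2695  0.0501]
[0.12011532 0.02878074 0.02991374]
```

The bar is gripped (13.6 mm opening). Now I'll turn the red handle counter-clockwise to OFF.

```bash
python3 -m jog '[[0,0,0,-0.014,1],[0,0,0,-0.014,1],[0,0,0,-0.014,1],[0,0,0,-0.014,1],[0,0,0,-0.014,1],[0,0,0,-0.014,1],[0,0,0,-0.014,1],[0,0,0,-0.014,1],[0,0,0,-0.014,1],[0,0,0,-0.014,1],[0,0,0,-0.014,1],[0,0,0,-0.014,1],[0,0,0,0,1],[0,0,0,0,1],[0,0,0,0,1]]'; python3 snap.py d;  python3 -c "
from h import *
go((.5407,-.2693),.05,-52.1);print(r.get_state()['moment'])"
```

```text
clock: 9.6
tool_pos: [0.541, -0.2689, 0.0501]
eef_rot: [0.9, -0.436, -0.0, -0.0]
contact_force: [-0.1, 2.9, 1.8]
opening: 0.157
0.0187
[ 0.54099342 -0.26895088  0.05011067] 0.15368348514415847
az -51.67 yaw turns 0.0012 shift now [0.0001 0.0004 0.0001] shift after yaw [0.0001 0.0004 0.0001] tilt [-2.e-04  6.e-04 -1.e+00] F [-0.5  2.8  2.1] t 9.65 q [ 0.5   0.87 -0.2   1.74  0.29  0.56 -0.79] open 0.154 [ 0.541  -0.269   0.0501]
[ 0.62607616  0.03192603 -0.1442754 ]
```

View pics/sz_d.png

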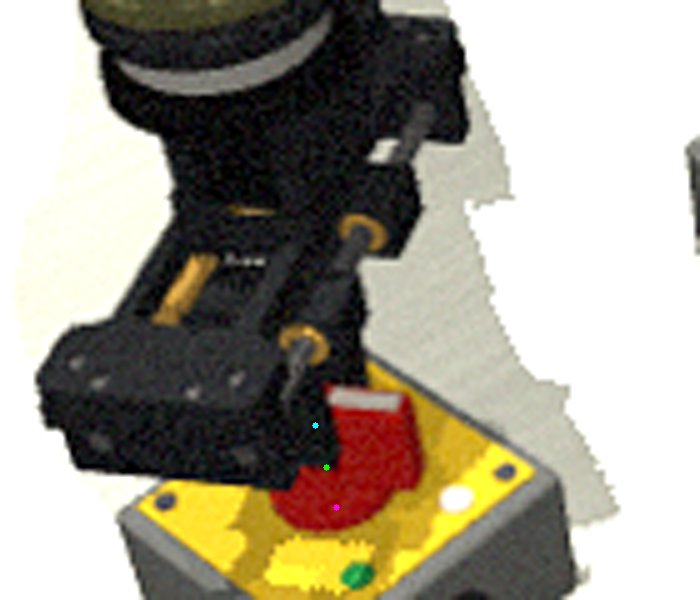

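The red pointer is now at the white dot. I'll release, lift and verify.

```bash
python3 -m jog '[[0,0,0,0,0],[0,0,0,0,0],[0,0,0,0,0],[0,0,0,0,0],[0,0,0,0,0],[0,0,0,0,0],[0,0,0,0,0],[0,0,0,0,0],[0,0,0,0,0],[0,0,0,0,0],[0,0,-0.03,0,0],[0,0,-0.03,0,0],[0,0,-0.03,0,0],[0,0,-0.03,0,0],[0,0,0,0,0]]'; python3 snap.py e;  python3 -c "
from h import *
go((.5355,-.0222),.17,-70.2)"
```

```text
clock: 11.15
tool_pos: [0.5439, -0.2706, 0.1743]
eef_rot: [0.9, -0.436, 0.004, -0.0]
contact_force: [0.0, -0.1, 0.5]
opening: 1.003
0.0187
[ 0.54236441 -0.27011543  0.17207234] 1.0022669965558775
az -51.63 yaw turns 0.0516 shift now [-0.1986 -0.1485  0.0016] shift after yaw [-0.2356 -0.0775  0.0016] tilt [ 0.0041 -0.0018 -1.    ] F [ 0.4 -0.3 -0.2] t 11.2 q [ 0.54  0.7  -0.26  1.66  0.23  0.81 -0.73] open 1.002 [ 0.5424 -0.2701  0.1721]
```

View pics/sz_e.png

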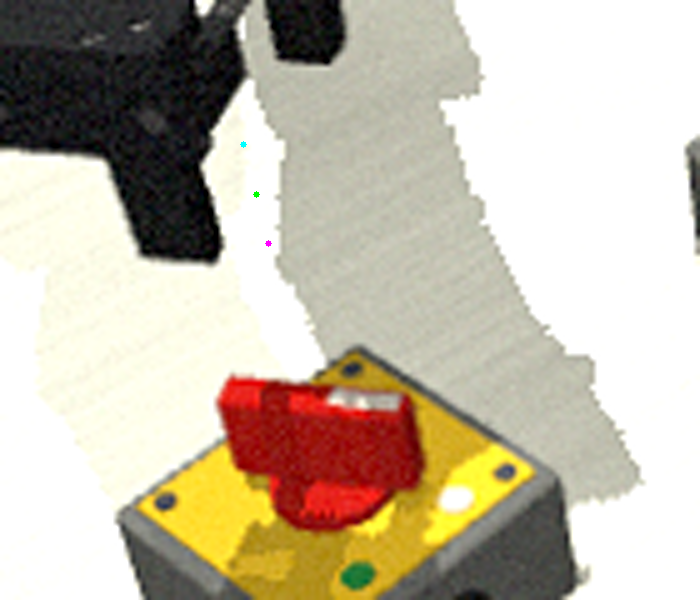

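```bash
python3 - <<'E'
from h import *
a=[]
for az in(37.9,32):
  i=cv2.imread("pics/s_e.png");bar(i,"scene",(.5407,-.2693),az);a.append(cv2.resize(i[260:360,110:210],None,fx=4,fy=4))
cv2.imwrite("pics/fit2.png",np.hstack(a))
go((.535,-.0224),.17,-70.2)
E
python3 -m jog '[[0,0,0,0.0172,0],[0,0,0,0.0172,0],[0,0,0,0.0172,0],[0,0,0,0,0],[-0.0295,-0.0097,0,0,0],[-0.0295,-0.0097,0,0,0],[-0.0295,-0.0097,0,0,0],[-0.0295,-0.0097,0,0,0],[-0.0295,-0.0097,0,0,0],[-0.0295,-0.0097,0,0,0],[-0.0295,-0.0097,0,0,0],[-0.0295,-0.0097,0,0,0],[0,0,0,0,0],[0,0,0,0,0]]'
python3 -c "
from h import *
go((.535,-.0224),.05,-70.2)"
```

```text
az -51.63 yaw turns 0.0516 shift now [-0.1988 -0.148   0.0016] shift after yaw [-0.2356 -0.077   0.0016] tilt [ 0.0041 -0.0018 -1.    ] F [ 0.4 -0.3 -0.2] t 11.2 q [ 0.54  0.7  -0.26  1.66  0.23  0.81 -0.73] open 1.002 [ 0.5424 -0.2701  0.1721]
clock: 12.6
tool_pos: [0.5335, -0.0207, 0.1695]
eef_rot: [0.819, -0.573, -0.0, 0.001]
contact_force: [0.3, 0.3, -0.7]
opening: 1.001
az -69.98 yaw turns 0.0006 shift now [ 0.0021 -0.001   0.1195] shift after yaw [ 0.0021 -0.001   0.1195] tilt [-1.4e-03 -3.0e-04 -1.0e+00] F [ 0.3  0.3 -0.7] t 12.6 q [ 0.03  0.61 -0.13  1.87  0.12  0.67 -1.39] open 1.001 [ 0.5335 -0.0207  0.1695]
```

View pics/fit2.png

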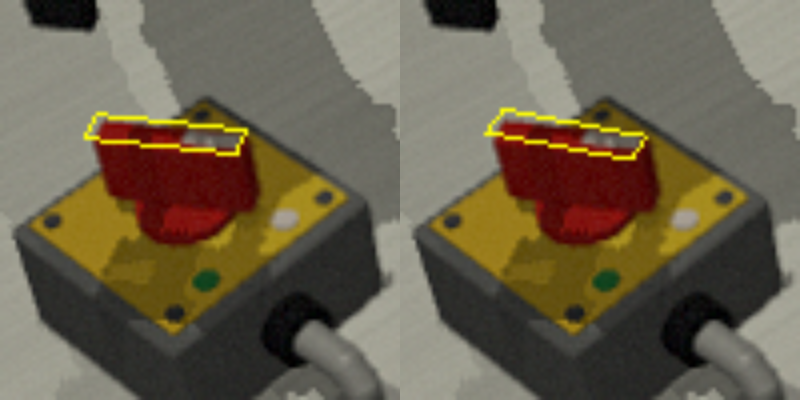

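The outline is now about 2–3 px off, so I'll compare with the first image before going on.

```bash
python3 - <<'E'
from h import *
im=r.snapshot("scene")[:,:,::-1].copy();cv2.imwrite("pics/s_f.png",im)
tp=r.snapshot("top")[:,:,::-1].copy();cv2.imwrite("pics/t_f.png",tp)
for n in("pics/scene0.png","pics/s_f.png","pics/top0.png","pics/t_f.png"):
  cam="scene" if "s" in n[5:7] else "top"
  i=cv2.imread(n);hsv=cv2.cvtColor(i,cv2.COLOR_BGR2HSV)
  m=cv2.morphologyEx(cv2.inRange(hsv,(22,140,60),(35,255,255)),cv2.MORPH_CLOSE,np.ones((5,5)))
  for c in cv2.findContours(m,0,1)[0]:
    if cv2.contourArea(c)>800: print(n,[np.round(v,1) for v in cv2.minAreaRect((onz(cam,c.reshape(-1,2),.061)[:,:2]*1000).astype(np.float32))])
A=[]
A.append(cv2.imread("pics/scene0.png")[260:360,110:210].copy())
A.append(im[260:360,110:210].copy())
j=im.copy();bar(j,"scene",(.5407,-.2693),37.9);A.append(j[260:360,110:210])
k=tp.copy();A.append(tp[170:270,380:480]);bar(k,"top",(.5407,-.2693),37.9);A.append(k[170:270,380:480])
A.append(tp[170:270,255:355])
A=[cv2.resize(np.clip(a*1.6,0,255).astype(np.uint8),None,fx=2.6,fy=2.6,interpolation=cv2.INTER_CUBIC) for a in A]
cv2.imwrite("pics/cmp.png",np.vstack([np.hstack(A[:3]),np.hstack(A[3:])]))
E
```

```text
pics/scene0.png [array([ 542.6, -268.5]), array([97.8, 96.7]), np.float64(7.8)]
pics/scene0.png [array([537.6, -22.5]), array([97.9, 97.7]), np.float64(79.1)]
pics/s_f.png [array([ 542.6, -268.5]), array([98. , 96.6]), np.float64(8.1)]
pics/s_f.png [array([537.8, -22.3]), array([97.5, 98. ]), np.float64(79.1)]
pics/top0.png [array([533.6, -23.2]), array([94.9, 94.9]), np.float64(80.0)]
pics/top0.png [array([ 539.3, -270. ]), array([95.7, 95.8]), np.float64(7.9)]
pics/top0.png [array([601.3, 263.8]), array([95.8, 95.4]), np.float64(6.6)]
pics/t_f.png [array([ 539.3, -270. ]), array([95.7, 95.8]), np.float64(7.9)]
pics/t_f.png [array([601.3, 263.8]), array([95.7, 95.3]), np.float64(6.7)]
```

View pics/cmp.png

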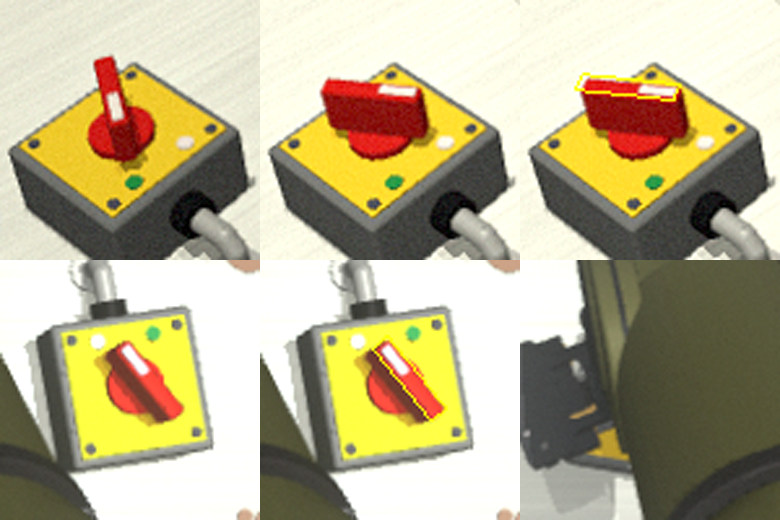

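The box hasn't moved, and in the top view the red handle lies along the predicted OFF direction with its pointer at the white dot. The small offset in the scene view is within calibration error. On to the blue handle.

```bash
python3 -m jog '[[0.001,0,0,0.0005,0],[0,0,0,0,0],[0,0,0,0,0]]'
python3 -c "
from h import *
go((.535,-.0224),.05,-70.2)"
```

```text
clock: 13.0
tool_pos: [0.5344, -0.023, 0.1701]
eef_rot: [0.817, -0.577, 0.0, 0.0]
contact_force: [0.9, 0.7, 0.8]
opening: 0.998
az -70.44 yaw turns -0.0007 shift now [-0.0004 -0.0008  0.1201] shift after yaw [-0.0004 -0.0008  0.1201] tilt [ 0.e+00 -3.e-04 -1.e+00] F [0.9 0.7 0.8] t 13.0 q [ 0.04  0.61 -0.13  1.87  0.12  0.67 -1.39] open 0.998 [ 0.5344 -0.023   0.1701]
```

```bash
python3 -m jog '[[0,-0.0008,0.03,0,0],[0,0,0.02,0,0],[0,0,0.02,0,0],[0,0,0.02,0,0],[0,0,0.014,0,0],[0,0,0.008,0,0],[0,0,0.008,0,0],[0,0,0,0,0]]' 40; sed 's/215:335,90:230/150:270,190:330/;s/90,215/190,150/' snap.py > snapb.py; python3 snapb.py g
```

```text
clock: 13.8
tool_pos: [0.5348, -0.022, 0.0495]
eef_rot: [0.817, -0.576, -0.0, 0.0]
contact_force: [1.1, 0.7, -0.1]
opening: 1.003
0.0187
[ 0.5352015  -0.02198017  0.05010844] 1.0037071101531043
```

View pics/sz_g.png

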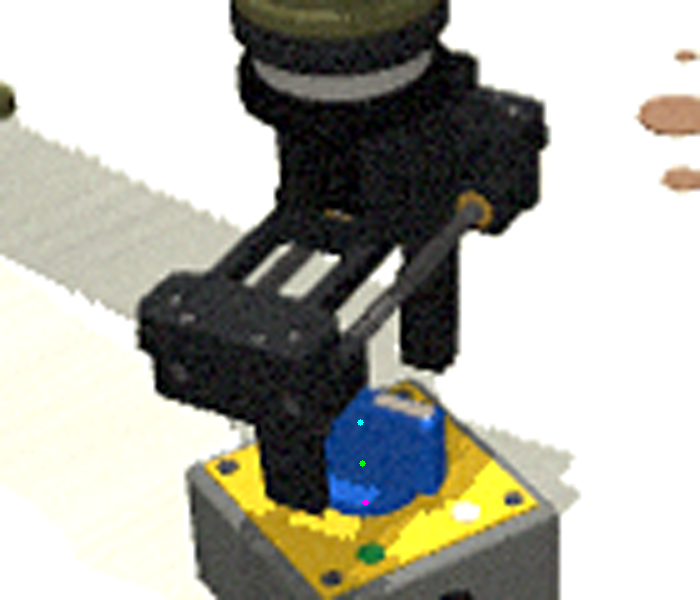

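The jaws straddle the blue bar and the tips are clear of the plate. Closing.

```bash
python3 -m jog '[[0,0,0,0,1],[0,0,0,0,1],[0,0,0,0,1],[0,0,0,0,1],[0,0,0,0,1],[0,0,0,0,1],[0,0,0,0,1],[0,0,0,0,1],[0,0,0,0,1],[0,0,0,0,1],[0,0,0,0,1],[0,0,0,0,1]]' 40; python3 -c "
from h import *
go((.535,-.0224),.05,-130.2);print(r.get_state()['moment'])"
```

```text
clock: 15.05
tool_pos: [0.5352, -0.0221, 0.0501]
eef_rot: [0.817, -0.576, 0.0, 0.0]
contact_force: [-0.3, -0.4, 0.2]
opening: 0.156
az -70.38 yaw turns 0.1662 shift now [0.0002 0.0003 0.0001] shift after yaw [ 0.0003 -0.      0.0001] tilt [ 0.e+00 -3.e-04 -1.e+00] F [-0.3 -0.4  0.2] t 15.05 q [ 0.01  0.81 -0.09  1.96  0.17  0.38 -1.43] open 0.156 [ 0.5352 -0.0221  0.0501]
[-0.12411092  0.02019473  0.10935931]
```

```bash
python3 -m jog '[[0,0,0,0.014,1],[0,0,0,0.014,1],[0,0,0,0.014,1],[0,0,0,0.014,1],[0,0,0,0.014,1],[0,0,0,0.014,1],[0,0,0,0.014,1],[0,0,0,0.014,1],[0,0,0,0.014,1],[0,0,0,0.014,1],[0,0,0,0.014,1],[0,0,0,0.015,1],[0,0,0,0,1],[0,0,0,0,1],[0,0,0,0,1]]'; python3 -c "
from h import *
go((.535,-.0224),.05,-130.2);print(r.get_state()['moment'])"
```

```text
clock: 16.55
tool_pos: [0.5351, -0.0227, 0.0501]
eef_rot: [-0.414, 0.91, -0.0, -0.0]
contact_force: [-0.4, -4.5, 0.2]
opening: 0.155
az -131.13 yaw turns -0.0026 shift now [-0.0002  0.0003  0.0001] shift after yaw [-0.0002  0.0003  0.0001] tilt [-0.e+00 -9.e-04 -1.e+00] F [-0.4 -4.5  0.2] t 16.55 q [-0.13  0.82  0.14  1.96 -0.28  0.38 -2.06] open 0.155 [ 0.5351 -0.0227  0.0501]
[-0.76379822  0.07191062  0.40039183]
```

Turned against the stop. Release, lift, and move back toward the robot to clear the view.

```bash
python3 -m jog '[[0,0,0,0,0],[0,0,0,0,0],[0,0,0,0,0],[0,0,0,0,0],[0,0,0,0,0],[0,0,0,0,0],[0,0,0,0,0],[0,0,0,0,0],[0,0,0,0,0],[0,0,0,0,0],[0,0,-0.03,0,0],[0,0,-0.03,0,0],[0,0,-0.03,0,0],[0,0,-0.03,0,0],[0,0,-0.03,0,0],[0,0,-0.03,0,0],[0,0,0,0,0],[0,0,0,0,0]]'; python3 - <<'E'
from h import *
im=r.snapshot("scene")[:,:,::-1].copy();cv2.imwrite("pics/s_h.png",im)
for t in("mixer_switch","shaker_switch","fan_switch"): print(t,[(round(d["score"],2),d["rect"]) for d in r.cut_out(t,"scene")])
j=im.copy();bar(j,"scene",(.535,-.0224),-40.2)
A=[im[195:295,210:310],j[195:295,210:310],im[260:360,110:210],im[150:250,330:430]]
A=[cv2.resize(np.clip(a*1.6,0,255).astype(np.uint8),None,fx=3,fy=3,interpolation=cv2.INTER_CUBIC) for a in A]
cv2.imwrite("pics/fin.png",np.vstack([np.hstack(A[:2]),np.hstack(A[2:])]))
s=r.get_state();print(s["tool_pos"],s["contact_force"],s["clock"])
E
```

```text
clock: 18.35
tool_pos: [0.5351, -0.0218, 0.2303]
eef_rot: [-0.413, 0.911, -0.0, 0.0]
contact_force: [-0.2, 0.9, -0.8]
opening: 0.999
mixer_switch [(0.62, [132.8, 291.8, 175.5, 322.3])]
shaker_switch [(0.91, [252.6, 215.8, 275.8, 253.9])]
fan_switch [(0.76, [370.0, 178.2, 394.1, 203.2])]
[ 0.53419423 -0.02184507  0.22884901] [-0.4800645   0.32081979 -0.25682838] 18.55
```

View pics/fin.png

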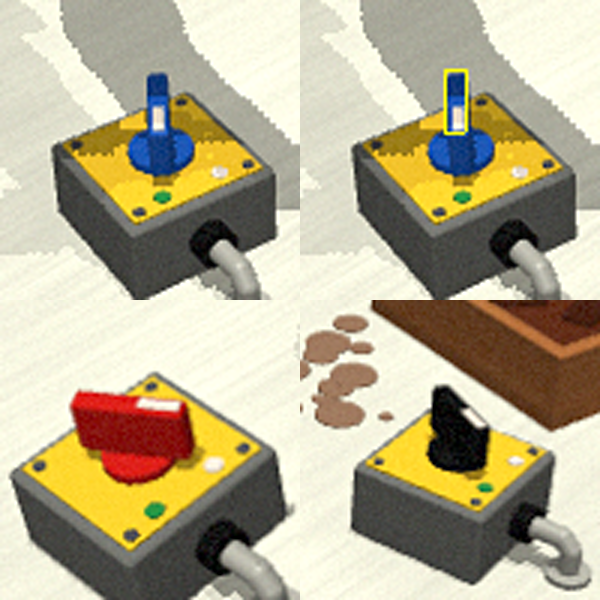

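Blue fits the ON outline and black is unchanged. One more check of the red handle's angle before handing in.

```bash
python3 - <<'E'
from h import *
def big(n,cam,x0,y0,c,az,f=6,w=60):
  i=cv2.imread(n);a=cv2.resize(np.clip(i[y0:y0+w,x0:x0+w]*1.8,0,255).astype(np.uint8),None,fx=f,fy=f,interpolation=cv2.INTER_CUBIC)
  e=np.array([np.cos(np.radians(az)),np.sin(np.radians(az))]);m=np.array([-e[1],e[0]])
  P=np.array([[*(np.array(c)+e*p+m*q),.106] for p,q in((.033,.007),(-.033,.007),(-.033,-.007),(.033,-.007))])
  p=(proj(cam,P)-[x0,y0]+.5)*f
  b=a.copy();cv2.polylines(b,[np.round(p).astype(int)],True,(255,255,0),1);return b
c=(.5407,-.2693)
R1=[big("pics/top0.png","top",402,185,c,-22.1,4),big("pics/t_f.png","top",402,185,c,37.9,4),big("pics/t_f.png","top",402,185,c,33,4)]
R2=[big("pics/scene0.png","scene",125,270,c,-22.1,4),big("pics/s_h.png","scene",125,270,c,37.9,4),big("pics/s_h.png","scene",125,270,c,33,4)]
cv2.imwrite("pics/ang.png",np.vstack([np.hstack(R1),np.hstack(R2)]))
E
```

```text
(no output)
```

View pics/ang.png

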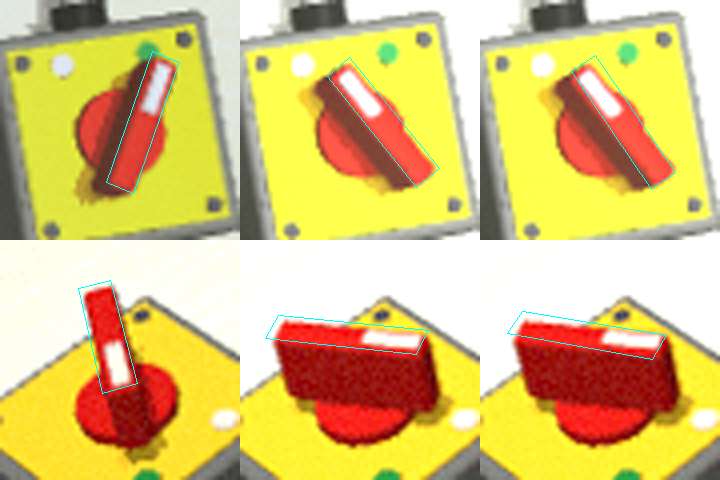

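```bash
python3 -c "
from plant import r
print(r.finish_job())"
```

```text
the job is handed in; nothing more can be done
None
```

The mixer is off and the shaker table is on, switched in that order. I turned the red handle to its OFF stop and released it. After checking it in both camera views, I turned the blue handle to its ON stop and released it. The job was handed in at about 18.6 s of the 51 s allowed, with the arm raised, the gripper open and nothing in contact.

- **Blue handle:** its ON outline, drawn from the measured position, matches the scene camera image. The top camera had no clear view of the blue handle at the end, so it was not checked there.
- **Red handle:** it points at the white dot and its angle agrees with OFF (about 38°). Its outline sits 1–3 pixels off in the scene view, although it matched before turning. The box had not moved and the angle agrees, so I put this down to calibration error.
- **Black handle:** I never approached it, and it still shows ON.
- **First grasp missed:** the first grasp on the red handle closed on air above the bar. The real fingertips were about 30 mm higher than the reported height, so I measured the offset with the scene camera and allowed for it in both grasps. No significant force showed in any reading; the highest was under 5 N.

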